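# Stop the centrifuge rocking

## Task

The bench centrifuge rocks because its red foot, under the corner with the blue pad, does not reach the counter. Push the orange wedge along the counter, thin edge first, under that red foot until it bears on the wedge and the rocking stops, without jacking the machine out of level or shoving it along; then press down firmly on the blue pad above it to prove that it no longer dips, and move clear. Only push and press: do not pick up the wedge or the centrifuge, and leave everything else where it stands.

Things in the scene. Friction and masses are not known exactly. Their poses are not given: they have to be found in the camera images.
- wedge: Loose orange door-stop wedge, 120 mm long, 46 mm wide, 80 g. Origin at the centre of its underside; +x points along it to the thin edge (2 mm high, 60 mm from the origin), z up. Height grows evenly to 20 mm at the upright back face (60 mm from the origin, on -x). Starts flat on the counter to the left of the red foot, thin edge towards the foot but not quite aimed at it.
- short_foot: The centrifuge's red short foot, a cylinder 24 mm across, fixed to it, 20 mm in from the two outer faces of the housing. Origin at the centre of its underside, which at the start is 6 to 10 mm above the counter (it differs each time): the gap to be filled. Sliding the wedge freely takes under 2 N; once it fills the gap the push needed rises past 7 N.
- centrifuge: Loose centrifuge, 3.5 kg: ivory housing 220 x 220 mm, 22 to 88 mm above the counter; grey lid 160 mm across, up to 130 mm. Origin at counter level under the housing's centre; x to its rear, y to its left, z up. Black good feet, 24 mm across, at (-90,-90), (90,90), (90,-90) mm; red short one at (-90,90). Stands level at the start; 2 to 3 N down on the corner above the red foot tips it.
- corner_pad: Blue square pad, 36 x 36 mm, 6 mm thick, fixed on the housing's top at the corner straight above the red foot. Origin at the centre of its underside; its top, the place to press, is 6 mm above the origin (93 mm above the counter).
- tube_rack: Bystander, to be left alone: loose white tube rack, 60 x 170 x 60 mm, holding capped sample tubes (about 105 mm tall in all). Origin at the centre of its underside.
- specimen_cup: Bystander, to be left alone: loose red specimen pot, 68 mm across, 64 mm tall. Origin at the centre of its underside.
- reagent_bottle: Bystander, to be left alone: loose amber bottle, 72 mm across, 160 mm tall. Origin at the centre of its underside.
- wash_bottle: Bystander, to be left alone: loose white bottle with a red cap, 76 mm across, 190 mm tall. Origin at the centre of its underside.
- slide_box: Bystander, to be left alone: loose green slide box, 80 x 100 x 34 mm. Origin at the centre of its underside.
- pipette: Bystander, to be left alone: loose white pipette lying flat, about 195 mm long, 30 mm wide, 18 mm tall. Origin at the centre of its underside.
- reagent_carton: Bystander, to be left alone: loose brown carton, 70 x 120 x 60 mm. Origin at the centre of its underside.
Things that resemble listed ones, but are neither listed nor needed, are in the scene too. Of the things like the wedge, leave any that is yellow; of the rest the smaller one is meant.

How it is judged (in metres and radians):
On the way, in this order (a step that is already met when the one before it is completed fails the run):
1. the wedge is under the red foot and the foot bears on it, the centrifuge still level (contact force between wedge and short_foot above 0.5 N and x of short_foot in the frame of wedge between -0.04 and 0.055 m and y of short_foot in the frame of wedge between -0.02 and 0.02 m and angle between centrifuge's own z axis and vertical below 0.015 rad), for 0.3 s.
2. the blue pad is pressed down with more than 4 N and the corner does not dip (all of step 1 and contact force between the fingers and corner_pad above 4 N), for 0.2 s.
At the end, for the whole second after the job is handed in: The red foot bears on the flat-lying wedge (over 0.5 N), its centre within 20 mm of the wedge's centre line and 5 mm or more behind the thin edge; the centrifuge is level within 0.015 rad; it and the bystanders are within 20 mm of where they stood; all at rest (all of step 1 and distance of each of centrifuge, tube_rack, specimen_cup, reagent_bottle, wash_bottle, slide_box, pipette, reagent_carton from where it was at the start of the episode below 0.02 m and angle between wedge's own z axis and vertical below 0.03 rad and linear speed of each of wedge, centrifuge below 0.01 m/s); the robot touches nothing.
It fails at once if the wedge is lifted off the counter (height (world z) of wedge above 0.012 m or angle between wedge's own z axis and vertical above 0.35 rad).
It fails at once if the centrifuge is lifted, tipped over 0.12 rad or shoved more than 30 mm (height (world z) of centrifuge above 0.02 m or angle between centrifuge's own z axis and vertical above 0.12 rad or distance of centrifuge from where it was at the start of the episode above 0.03 m).
It fails at once if a bystander is shoved more than 30 mm or knocked over (distance of any of tube_rack, specimen_cup, reagent_bottle, wash_bottle, slide_box, pipette, reagent_carton from where it was at the start of the episode above 0.03 m or angle between any of tube_rack, specimen_cup, reagent_bottle, wash_bottle, slide_box, pipette, reagent_carton's own z axis and vertical above 0.4 rad).
It also fails if it takes over 72 s, if anything falls off the work surface, if the arm or the gripper's body presses on something with over 40 N, if the wrist force passes 120 N, or if a joint passes its speed limit or range.

## Robot

A 6-joint arm with a two-finger parallel gripper is mounted at the origin on the work surface. World frame = base frame: x ahead of the robot, y to its left, z up, the work surface at z = 0. Lengths are in m, angles in degrees, forces in N, time in s.
With the tool pointing down it reaches from about 0.275 to 0.725 m from the base axis. Payload 5.6 kg.
Tool frame: the origin (TCP) lies on the mounting face of the last link; the fingertips stand 173 mm ahead of it and the grasp point (between the pads) lies 155 mm ahead of it; z points along the fingers, y is the line along which they close (so a half turn about z gives the same grasp; the last joint's range is limited). The gripper opens to 85 mm and grips with 20 to 120 N. Pads are 22 mm wide; open, the fingers measure 114 mm over their backs; the gripper's body (76 mm by 85 mm) begins 54 mm behind the grasp point. The pads swing forward as they close: fully open they stand 13 mm farther back than shut.
Start: joints at [87.181, 14.616, 6.199, 0, -81.583, -16.306], TCP at [0.18, 0.52, 0.405] pointing down, gripper open.
Joint ranges: [-168.99, 168.99], [-69.2, 112.95], [-62.41, 85.93], [-164.36, 98.24], [-168.68, -3.75], [-174.98, 174.98]. Speed limits (degrees/s): [147.25, 147.25, 180, 180, 180, 180].

## Interface

Orientations are given as [roll, pitch, yaw] about the fixed x, y, z axes, in that order (R = Rz(yaw) Ry(pitch) Rx(roll)).
In Python, from rig import state, vision, job gives the robot as it stands.
- The arm moves only by the tool apply_moves, never from a script. Its argument "moves" is a list of rows, each an object with "translation": the shift along the tool's x, y, z as a fraction of full scale, a list of three; "roll": the turn about the tool's z as a fraction of full scale; "claw": the opening, from -1 (shut) to 1 (fully open). A call has 1 to 20 rows; each row is the pose to reach, as a shift and turn from the pose commanded when the call began, along the tool's axes at that moment; what a row does not reach only later rows make up. Full scale, the value 1, is 0.5 m for a shift and 2 rad for a turn. A row lasts 1/12 s, in which the tool goes at most 41.7 mm and 7.16 degrees, less where a joint would pass 70% of its speed; a pose out of reach is approached as far as the arm can. A call with a number of a shift or a turn outside -1 to 1 is refused whole. A call with a gripper value outside its range is refused whole. The fingers move at their own pace and stop on an object; "squeeze" is the grip in N (left out, the last holds). Time passes only in rows, so rows that repeat a pose let the fingers close. It gives the time, the measured TCP pose, the force, the opening and the grip force at its end, in the units of the state.
- state(): the state, without advancing time (a new reading comes with each control period).
- vision.read_camera(name): name is "side" or "top" or "wrist"; returns the picture (384x512x3 uint8, blue, green, red); there is no depth.
- vision.camera_params(name): a dict with "camera_matrix" (3x3 intrinsics, pixels), "T" (4x4, takes a point from camera to world coordinates); the wrist camera has in their place "T_tool_cam" (4x4, takes a point from camera to tool coordinates, whose origin is the TCP and whose axes are the flange's). Camera axes: x right, y down, z forward; pixel columns grow to the right and rows downward; lengths in m; the calibration is good to about 2 mm. A picture is of the moment at which its call begins: read the wrist's pose just before it. camera_params takes no time and is no camera call.
- job.job_done(): hands the job in; it is judged then, once.
Trained networks look in the newest picture that a camera, given by its name, has taken for a name from the list of things; names that differ only in an ending like _2 or _b are one class to them, and where a whole thing is asked for, a point or a joint stands for the part that bears it (a point fixed in the world has none). Each returns a list of dicts, best first, with "p" (0 to 1); they miss things now and then, are a little off and sometimes report something else, mostly with a low value. They report only what shows in the picture. A call takes as long as a camera call. They do not tell look-alikes from the thing itself.
- vision.masks_of(camera, name): "region" (384x512 bool, what is visible of it) and "position" ([column, row] in pixels, amid what is visible of it).
- vision.place_of(camera, name): "position" ([column, row] in pixels: a listed point, or the origin of a listed thing).
The state is a dict: "t": time; "qpos": joint angles; "qd": joint speeds; "joint_torque": joint torques, N m; "eef_pos": TCP position; "eef_rot": TCP orientation; "contact_force": force on the tool from outside, world axes, zero at the start; "torque": the same for the moment, N m; "width": finger opening in m; "gripper_force": force on a finger pad.
Only numpy, scipy, OpenCV 4.12 (cv2) and the standard library are available. Lean on these libraries where they do the work, as an engineer would, in place of code of your own. Each camera call takes 0.05 s, during which the arm holds its last target. There are 200 camera calls.

## Working session

There is one attempt and no reset: what is moved stays moved. The work goes in short steps, Python scripts to look and compute and a tool call to move; the robot and the scene stay as the last step left them, time stands still between calls to the robot, and variables do not carry over. Pictures are saved under pics/ and viewed, at most 10 in all, crops included, and the job is handed in when it is done.

Besides the shell and the picture viewer there is one more tool, called after "Call:" by a JSON object that holds its "op" and its "data". apply_moves: Moves the arm, as the interface text tells. Its arguments: {"type":"object","properties":{"moves":{"type":"array"},"squeeze":{"type":"number"}},"required":["moves"]}

```bash
mkdir -p pics; ls; cat > h.py <<'E'
import numpy as np, cv2
from rig import state, vision, job
from scipy.spatial.transform import Rotation as R
def cam(n):
    p=vision.camera_params(n);K=np.array(p['camera_matrix'])
    if 'T' in p: T=np.array(p['T'])
    else:
        s=state();W=np.eye(4);W[:3,:3]=R.from_euler('xyz',s['eef_rot'],degrees=True).as_matrix();W[:3,3]=s['eef_pos'];T=W@np.array(p['T_tool_cam'])
    return K,T
def ray(n,px,z,KT=None):
    K,T=KT or cam(n);px=np.atleast_2d(px).astype(float)
    d=(T[:3,:3]@np.linalg.inv(K)@np.c_[px,np.ones(len(px))].T).T
    o=T[:3,3];return o+d*((z-o[2])/d[:,2])[:,None]
def proj(n,P,KT=None):
    K,T=KT or cam(n);P=np.atleast_2d(P);c=(P-T[:3,3])@T[:3,:3];q=c@K.T;return q[:,:2]/q[:,2:]
E
python3 - <<'E'
from h import *
print(state())
a=vision.read_camera('top');b=vision.read_camera('side')
cv2.imwrite('pics/top.png',cv2.resize(a,(800,600)));cv2.imwrite('pics/side.png',cv2.resize(b,(800,600)))
for c in ['top','side']:
  K,T=cam(c);print(c,K.tolist(),T.round(3).tolist())
  for n,z in [('wedge',0),('short_foot',.008),('corner_pad',.087),('centrifuge',0)]:
    for f in (vision.place_of,):
      for r in f(c,n): print(c,n,round(r['p'],2),np.round(r['position'],1),ray(c,r['position'],z).round(3))
    if n=='wedge' :
      for r in vision.masks_of(c,n): print(' mask',round(r['p'],2),np.round(r['position'],1),r['region'].sum(), a[r['region']].mean(0) if c=='top' else b[r['region']].mean(0), cv2.minAreaRect(ray(c,np.argwhere(r['region'])[:,::-1],.01)[:,:2].astype(np.float32)))
E
```

```text
pics
{'t': 0.0, 'qpos': array([ 8.71798002e+01,  1.46529777e+01,  6.13076780e+00, -2.77459213e-02,
       -8.15832379e+01, -1.63078620e+01]), 'qd': array([-0.04405124,  0.04399214, -0.10210036,  0.0320424 , -0.01677715,
       -0.08952408]), 'joint_torque': array([ 2.21920723e-04, -3.86625445e+01,  2.37942052e+01,  5.36508992e+00,
       -6.11741329e-03,  7.31024073e-06]), 'eef_pos': array([0.18008824, 0.51950308, 0.40379532]), 'eef_rot': array([ 1.79891089e+02, -3.27423798e-03, -1.91321451e+01]), 'contact_force': array([-0.23579121, -0.12135203, -0.06505794]), 'torque': array([-0.05962331, -0.01291579, -0.05239533]), 'gripper_force': 0.0, 'width': 0.08562758796520305}
top [[358.2604036326983, 0.0, 250.77887852550597], [0.0, 358.2604036326983, 192.8109157940204], [0.0, 0.0, 1.0]] [[-0.015, -0.994, 0.105, 0.464], [-1.0, 0.014, -0.006, 0.023], [0.004, -0.105, -0.994, 1.296], [0.0, 0.0, 0.0, 1.0]]
top wedge 0.8 [256.  261.1] [[0.356 0.001 0.   ]]
top wedge 0.71 [199.6 185.3] [[0.632 0.202 0.   ]]
top wedge 0.63 [234.3 214.7] [[0.523 0.077 0.   ]]
 mask 0.83 [256.9 263.5] 968 [ 39.051652
[... 1066 characters left out ...]
side wedge 0.66 [265.7 176.1] [[0.621 0.204 0.   ]]
 mask 0.83 [243.8 195.1] 262 [ 52.76717557  92.27862595 169.27480916] ((0.5212674736976624, 0.08485223352909088), (0.04834628850221634, 0.13168896734714508), 1.782526969909668)
 mask 0.67 [261.4 173.2] 299 [ 65.48160535 151.80267559 175.02341137] ((0.6135212779045105, 0.2105923295021057), (0.06680690497159958, 0.12597233057022095), 64.13443756103516)
 mask 0.64 [202.3 223.3] 955 [ 54.24921466  94.11204188 169.05759162] ((0.3513318598270416, 0.010276295244693756), (0.19540822505950928, 0.0852651447057724), 47.2284049987793)
side corner_pad 0.64 [258.9 202.3] [[ 0.543 -0.03   0.087]]
side centrifuge 0.95 [287.8 237.5] [[ 0.614 -0.123  0.   ]]
```

View pics/top.png

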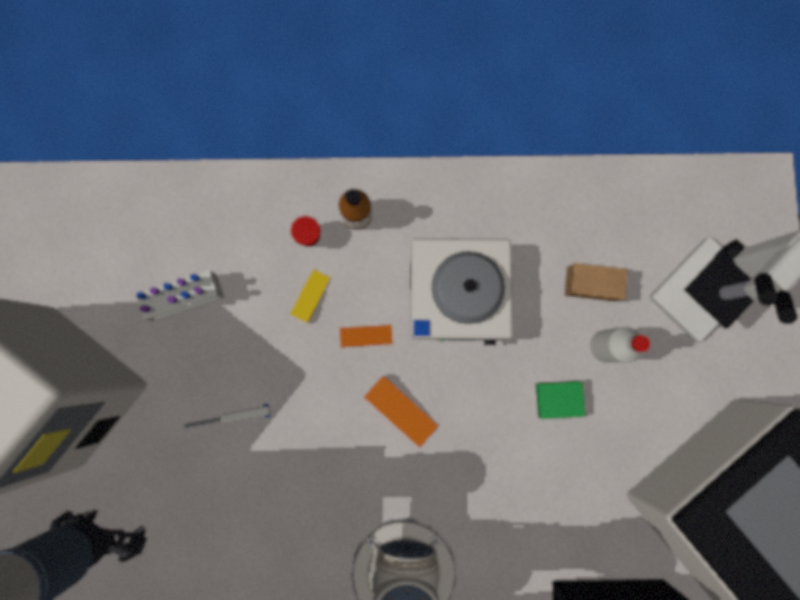

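View pics/side.png

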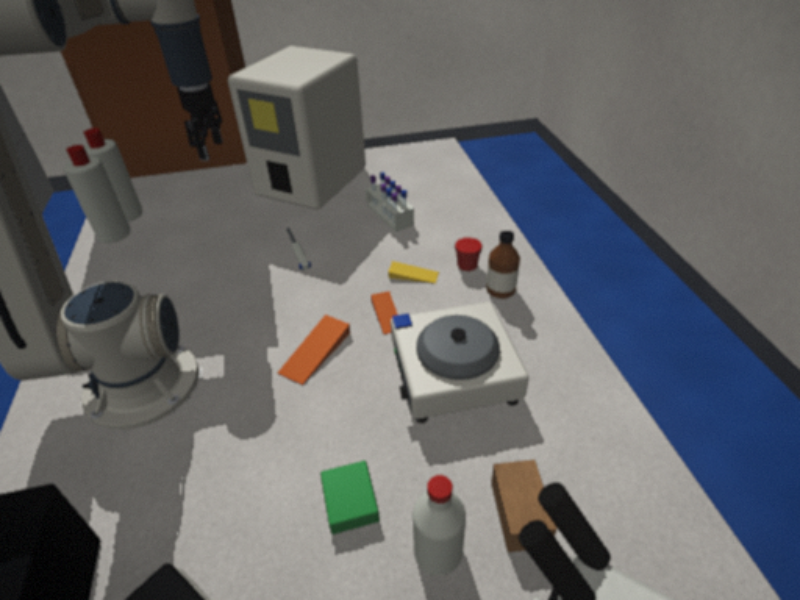

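Three wedge-like things in the top picture (800×600 pixels): yellow at (310,296) is excluded. Of the orange ones, the large one at (400,410) measures about 173×74 mm and the small one at (366,336) about 122×46 mm, so the small one is the wedge. The blue pad is at (422,328), with nothing in the lane between it and the wedge. I'll move the arm over to look from near.

Call:
{"op": "apply_moves", "data": {"moves": [{"translation": [0.9, 0.53, 0.1], "roll": 0.62, "claw": -0.5}, {"translation": [0.9, 0.53, 0.1], "roll": 0.62, "claw": -0.5}, {"translation": [0.9, 0.53, 0.1], "roll": 0.62, "claw": -0.5}, {"translation": [0.9, 0.53, 0.1], "roll": 0.62, "claw": -0.5}, {"translation": [0.9, 0.53, 0.1], "roll": 0.62, "claw": -0.5}, {"translation": [0.9, 0.53, 0.1], "roll": 0.62, "claw": -0.5}, {"translation": [0.9, 0.53, 0.1], "roll": 0.62, "claw": -0.5}, {"translation": [0.9, 0.53, 0.1], "roll": 0.62, "claw": -0.5}, {"translation": [0.9, 0.53, 0.1], "roll": 0.62, "claw": -0.5}, {"translation": [0.9, 0.53, 0.1], "roll": 0.62, "claw": -0.5}, {"translation": [0.9, 0.53, 0.1], "roll": 0.62, "claw": -0.5}, {"translation": [0.9, 0.53, 0.1], "roll": 0.62, "claw": -0.5}, {"translation": [0.9, 0.53, 0.1], "roll": 0.62, "claw": -0.5}, {"translation": [0.9, 0.53, 0.1], "roll": 0.62, "claw": -0.5}, {"translation": [0.9, 0.53, 0.1], "roll": 0.62, "claw": -0.5}, {"translation": [0.9, 0.53, 0.1], "roll": 0.62, "claw": -0.5}, {"translation": [0.9, 0.53, 0.1], "roll": 0.62, "claw": -0.5}, {"translation": [0.9, 0.53, 0.1], "roll": 0.62, "claw": -0.5}]}}

```text
t: 2.1
eef_pos: [0.518, 0.1227, 0.3551]
eef_rot: [-180.0, 0.0, -90.1]
contact_force: [0.3, -0.2, 0.3]
width: 0.0216
gripper_force: 0.0
```

```bash
cat > look.py <<'E'
from h import *
import sys
s=state();print(s['t'],s['eef_pos'].round(4),s['eef_rot'].round(2),s['width'],s['contact_force'].round(2))
KT=cam('wrist');a=vision.read_camera('wrist');cv2.imwrite(f'pics/{sys.argv[1]}.png',cv2.resize(a,(800,600)))
print(KT[1].round(3).tolist())
for n,z in [('wedge',0),('short_foot',.008),('corner_pad',.087),('centrifuge',0)]:
  for r in vision.place_of('wrist',n): print(n,round(r['p'],2),np.round(r['position'],1),ray('wrist',r['position'],z,KT).round(4))
for n in ('wedge','corner_pad'):
  for r in vision.masks_of('wrist',n):
    m=r['region'];cs=max(cv2.findContours(m.astype(np.uint8),0,2)[0],key=cv2.contourArea)
    q=cv2.boxPoints(cv2.minAreaRect(cs)); hull=cv2.approxPolyDP(cs,6,True)[:,0]
    print(n,'mask',round(r['p'],2),m.sum(),a[m].mean(0).round(),'poly px',hull.tolist(),'z0',ray('wrist',hull,0 if n=='wedge' else .093,KT)[:,:2].round(4).tolist(),'z20',ray('wrist',hull,.02,KT)[:,:2].round(4).tolist())
E
python3 look.py w1
```

```text
2.1 [0.518  0.1227 0.3551] [-1.7997e+02  2.0000e-02 -9.0080e+01] 0.021636322818193183 [ 0.27 -0.17  0.27]
[[-1.0, 0.003, 0.002, 0.517], [0.003, 0.944, 0.329, 0.038], [-0.001, 0.329, -0.944, 0.325], [0.0, 0.0, 0.0, 1.0]]
wedge 0.65 [250.5 119.6] [[0.5231 0.0778 0.    ]]
wedge 0.6 [437.1  37. ] [[0.3483 0.0024 0.    ]]
wedge 0.56 [164.9 234.3] [[0.6225 0.2072 0.    ]]
wedge mask 0.98 5973 [ 34.  64. 126.] poly px [[272, 54], [225, 58], [233, 182], [277, 179]] z0 [[0.5022, 0.0166], [0.5469, 0.02], [0.5427, 0.1442], [0.4951, 0.141]] z20 [[0.5031, 0.0179], [0.545, 0.0211], [0.5411, 0.1377], [0.4965, 0.1346]]
wedge mask 0.77 4010 [ 45. 115. 135.] poly px [[113, 228], [196, 273], [221, 238], [127, 197]] z0 [[0.6809, 0.199], [0.5903, 0.2591], [0.5584, 0.2121], [0.6598, 0.1613]] z20 [[0.6708, 0.1891], [0.5857, 0.2455], [0.5558, 0.2014], [0.6509, 0.1537]]
```

Call:
{"op": "apply_moves", "data": {"moves": [{"translation": [0.12, 0, -0.1], "roll": 0, "claw": -0.5}, {"translation": [0.3, 0, -0.2], "roll": 0, "claw": -0.5}, {"translation": [0.3, 0, -0.2], "roll": 0, "claw": -0.5}, {"translation": [0.3, 0, -0.2], "roll": 0, "claw": -0.5}, {"translation": [0.3, 0, -0.2], "roll": 0, "claw": -0.5}, {"translation": [0.3, 0, -0.2], "roll": 0, "claw": -0.5}, {"translation": [0.3, 0, -0.2], "roll": 0, "claw": -0.5}]}}

```text
t: 3.03
eef_pos: [0.518, -0.0285, 0.4546]
eef_rot: [-180.0, 0.0, -90.3]
contact_force: [0.1, 0.7, -1.1]
width: 0.0214
gripper_force: 0.0
```

```bash
python3 look.py w2
python3 - <<'E'
from h import *
for c in ('top','side'):
  a=vision.read_camera(c)
  for r in vision.masks_of(c,'corner_pad')[:1]:
    print(c,r['p'],np.argwhere(r['region'])[:,::-1].mean(0),ray(c,np.argwhere(r['region'])[:,::-1].mean(0),.093))
E
```

```text
3.0333 [ 0.518  -0.0285  0.4546] [-1.7998e+02  5.0000e-02 -9.0270e+01] 0.02137079706074402 [ 0.11  0.7  -1.13]
[[-1.0, 0.006, 0.003, 0.516], [0.006, 0.944, 0.329, -0.113], [-0.001, 0.329, -0.944, 0.424], [0.0, 0.0, 0.0, 1.0]]
wedge 0.73 [195.7 289.9] [[0.6161 0.2073 0.    ]]
wedge 0.66 [252.2 215.5] [[0.5241 0.0776 0.    ]]
wedge 0.65 [378.2 165.2] [[0.3485 0.0024 0.    ]]
corner_pad 0.65 [175.   57.9] [[ 0.5971 -0.1323  0.087 ]]
corner_pad 0.59 [244.8 147. ] [[ 0.5297 -0.0425  0.087 ]]
centrifuge 0.72 [173.2  58.2] [[ 0.6201 -0.1368  0.    ]]
wedge mask 0.78 752 [ 47. 120. 140.] poly px [[156, 287], [181, 293], [197, 278], [165, 265]] z0 [[0.6791, 0.2014], [0.6401, 0.2131], [0.6125, 0.1849], [0.6606, 0.1608]] z20 [[0.6714, 0.1865], [0.6343, 0.1977], [0.6079, 0.1708], [0.6538, 0.1479]]
wedge mask 0.73 2626 [ 39.  69. 133.] poly px [[266, 176], [235, 178], [241, 259], [271, 256]] z0 [[0.5041, 0.0171], [0.5477, 0.0198], [0.5422, 0.1508], [0.4959, 0.1458]] z20 [[0.5047, 0.011], [0.5462, 0.0135], [0.541, 0.1383], [0.4969, 0.1336]]
wedge mask 0.61 6547 [ 33.  64. 128.] poly px [[413, 102], [318, 192], [352, 227], [442, 135]] z0 [[0.3136, -0.0822], [0.4297, 0.0415], [0.376, 0.0971], [0.2679, -0.039]] z20 [[0.3231, -0.0836], [0.4338, 0.0342], [0.3827, 0.0872], [0.2796, -0.0425]]
corner_pad mask 0.93 1142 [101.  55.  40.] poly px [[225, 128], [224, 158], [255, 161], [257, 130]] z0 [[0.5497, -0.064], [0.552, -0.0319], [0.5187, -0.0284], [0.5164, -0.0617]] z20 [[0.557, -0.0531], [0.5599, -0.014], [0.5192, -0.0097], [0.5164, -0.0503]]
side 0.4 [256.56122449 204.56122449] [[ 0.53227265 -0.04516689  0.093     ]]
```

View pics/w2.png

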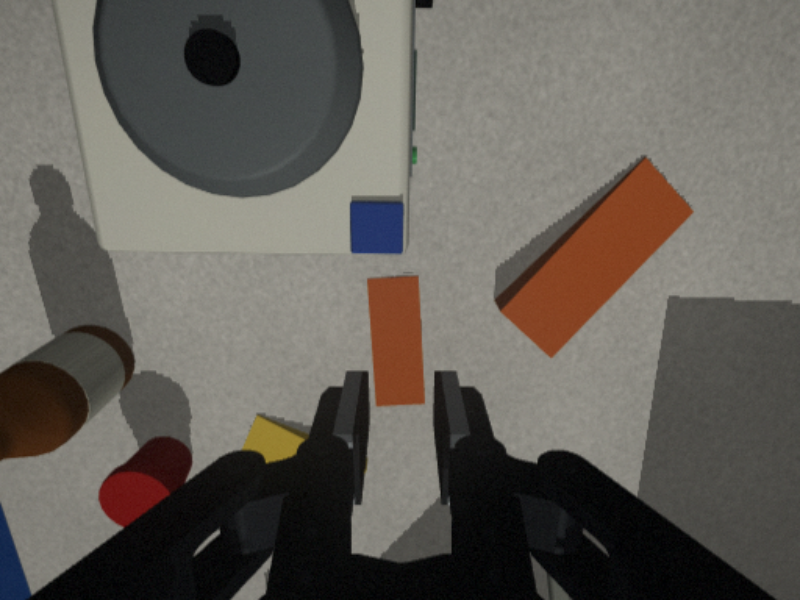

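The view shows the wedge lying between (368,278) and (424,405), with the pad at (377,227), directly in line, and the lane clear. The foot is at about (0.534, -0.047). The wedge heads about 3.3° off -y. Next I put the two fingers behind its back face.

Call:
{"op": "apply_moves", "data": {"moves": [{"translation": [-0.08, 0, 0], "roll": -0.03, "claw": -0.5}, {"translation": [-0.16, 0, 0], "roll": -0.03, "claw": -0.5}, {"translation": [-0.24, 0, 0.02], "roll": -0.03, "claw": -0.5}, {"translation": [-0.32, 0, 0.06], "roll": -0.03, "claw": -0.5}, {"translation": [-0.38, 0, 0.12], "roll": -0.03, "claw": -0.5}, {"translation": [-0.38, 0, 0.18], "roll": -0.03, "claw": -0.5}, {"translation": [-0.38, 0, 0.24], "roll": -0.03, "claw": -0.5}, {"translation": [-0.38, 0, 0.3], "roll": -0.03, "claw": -0.5}, {"translation": [-0.38, 0, 0.36], "roll": -0.03, "claw": -0.5}, {"translation": [-0.38, 0, 0.42], "roll": -0.03, "claw": -0.5}, {"translation": [-0.38, 0, 0.47], "roll": -0.03, "claw": -0.5}, {"translation": [-0.38, 0, 0.51], "roll": -0.03, "claw": -0.5}, {"translation": [-0.38, 0, 0.54], "roll": -0.03, "claw": -0.5}, {"translation": [-0.38, 0, 0.55], "roll": -0.03, "claw": -0.5}, {"translation": [-0.38, 0, 0.55], "roll": -0.03, "claw": -0.5}, {"translation": [-0.38, 0, 0.55], "roll": -0.03, "claw": -0.5}]}}

```text
t: 4.92
eef_pos: [0.519, 0.1621, 0.1804]
eef_rot: [-180.0, 0.0, -86.7]
contact_force: [-0.7, -0.4, 0.9]
width: 0.0212
gripper_force: 0.0
```

```bash
python3 look.py w3
```

```text
4.9167 [0.519  0.1621 0.1804] [-179.95    0.    -86.71] 0.021228672230488386 [-0.7  -0.39  0.88]
[[-0.998, -0.053, -0.017, 0.523], [-0.056, 0.943, 0.328, 0.077], [-0.001, 0.328, -0.945, 0.15], [0.0, 0.0, 0.0, 1.0]]
wedge 0.86 [ 79.7 303.4] [[0.6179 0.2058 0.    ]]
wedge 0.69 [257.9  76.9] [[0.5223 0.0769 0.    ]]
wedge mask 0.92 9010 [ 43. 122. 143.] poly px [[0, 235], [0, 315], [59, 349], [135, 295]] z0 [[0.6546, 0.1637], [0.6656, 0.2167], [0.6349, 0.2406], [0.5856, 0.1981]] z20 [[0.637, 0.1522], [0.6466, 0.1982], [0.6199, 0.2189], [0.5772, 0.182]]
wedge mask 0.64 719 [13. 33. 73.] poly px [[482, 0], [511, 45], [511, 0]] z0 [[0.4307, 0.0415], [0.4132, 0.0577], [0.4187, 0.0408]] z20 [[0.443, 0.0463], [0.4278, 0.0603], [0.4325, 0.0457]]
wedge mask 0.57 23853 [ 23.  49. 101.] poly px [[202, 0], [207, 217], [307, 220], [316, 0]] z0 [[0.5473, 0.048], [0.5448, 0.147], [0.4927, 0.1458], [0.4998, 0.0454]] z20 [[0.544, 0.0519], [0.5418, 0.1378], [0.4967, 0.1367], [0.5029, 0.0496]]
```

View pics/w3.png

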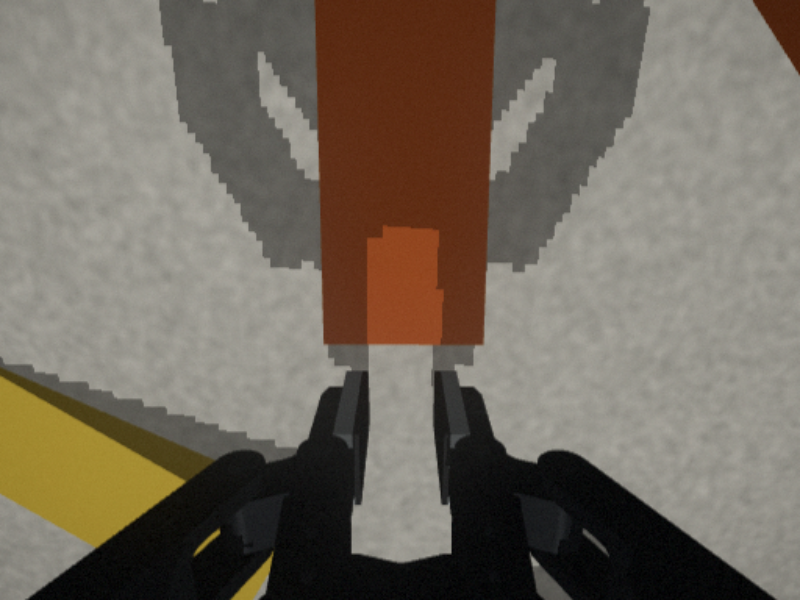

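The fingers, at (355,440) and (450,440), sit square behind the back edge of the wedge at (325–483, 344). Next is the free push.

Call:
{"op": "apply_moves", "data": {"moves": [{"translation": [0.012, 0, 0], "roll": 0, "claw": -0.5}, {"translation": [0.024, 0, 0], "roll": 0, "claw": -0.5}, {"translation": [0.036, -0.001, 0], "roll": 0, "claw": -0.5}, {"translation": [0.048, -0.002, 0], "roll": 0, "claw": -0.5}, {"translation": [0.06, -0.003, 0], "roll": 0, "claw": -0.5}, {"translation": [0.072, -0.004, 0], "roll": 0, "claw": -0.5}, {"translation": [0.084, -0.005, 0], "roll": 0, "claw": -0.5}, {"translation": [0.096, -0.006, 0], "roll": 0, "claw": -0.5}, {"translation": [0.105, -0.007, 0], "roll": 0, "claw": -0.5}, {"translation": [0.11, -0.007, 0], "roll": 0, "claw": -0.5}, {"translation": [0.11, -0.007, 0], "roll": 0, "claw": -0.5}]}}

```text
t: 6.18
eef_pos: [0.5252, 0.1065, 0.1796]
eef_rot: [180.0, -0.0, -86.8]
contact_force: [0.2, -0.0, -1.4]
width: 0.0217
gripper_force: 0.0
```

```bash
python3 look.py w4
```

```text
6.1833 [0.5252 0.1065 0.1796] [ 1.7998e+02 -2.0000e-02 -8.6770e+01] 0.021707368973740485 [ 0.16 -0.01 -1.35]
[[-0.999, -0.052, -0.018, 0.529], [-0.055, 0.943, 0.328, 0.022], [0.0, 0.328, -0.945, 0.15], [0.0, 0.0, 0.0, 1.0]]
wedge 0.82 [253.5 108.6] [[0.5294 0.0351 0.    ]]
centrifuge 0.32 [257.7 109.7] [[0.5275 0.0355 0.    ]]
wedge mask 0.66 26540 [ 24.  50. 102.] poly px [[198, 0], [206, 244], [302, 246], [313, 0]] z0 [[0.5547, -0.0075], [0.5511, 0.1068], [0.4998, 0.1052], [0.507, -0.0101]] z20 [[0.5512, -0.0036], [0.5481, 0.0954], [0.5037, 0.094], [0.5099, -0.0058]]
wedge mask 0.64 3000 [14. 31. 65.] poly px [[510, 91], [460, 133], [511, 201]] z0 [[0.4139, 0.021], [0.4315, 0.041], [0.3964, 0.0736]] z20 [[0.4293, 0.0211], [0.4445, 0.0384], [0.4141, 0.0667]]
wedge mask 0.57 2917 [ 40. 114. 134.] poly px [[72, 339], [15, 317], [0, 349], [0, 375], [17, 383]] z0 [[0.6313, 0.1756], [0.6623, 0.161], [0.6761, 0.1858], [0.6805, 0.2072], [0.6711, 0.2135]] z20 [[0.6176, 0.155], [0.6444, 0.1424], [0.6564, 0.1639], [0.6602, 0.1824], [0.6521, 0.1878]]
```

Call:
{"op": "apply_moves", "data": {"moves": [{"translation": [0.01, 0, 0], "roll": 0, "claw": -0.5}, {"translation": [0.02, 0, 0], "roll": 0, "claw": -0.5}, {"translation": [0.03, 0, 0], "roll": 0, "claw": -0.5}, {"translation": [0.04, 0, 0], "roll": 0, "claw": -0.5}, {"translation": [0.05, 0, 0], "roll": 0, "claw": -0.5}, {"translation": [0.06, 0, 0], "roll": 0, "claw": -0.5}, {"translation": [0.064, 0, 0], "roll": 0, "claw": -0.5}, {"translation": [0.064, 0, 0], "roll": 0, "claw": -0.5}, {"translation": [0.064, 0, 0], "roll": 0, "claw": -0.5}]}}

```text
t: 7.28
eef_pos: [0.5271, 0.075, 0.1797]
eef_rot: [-180.0, -0.0, -86.8]
contact_force: [-0.5, 0.8, 0.0]
width: 0.0214
gripper_force: 0.0
```

Call:
{"op": "apply_moves", "data": {"moves": [{"translation": [0.002, 0, 0], "roll": 0, "claw": -0.5}, {"translation": [0.004, 0, 0], "roll": 0, "claw": -0.5}, {"translation": [0.006, 0, 0], "roll": 0, "claw": -0.5}, {"translation": [0.008, 0, 0], "roll": 0, "claw": -0.5}, {"translation": [0.01, 0, 0], "roll": 0, "claw": -0.5}]}}

```text
t: 7.7
eef_pos: [0.5274, 0.0702, 0.1797]
eef_rot: [-180.0, 0.0, -86.7]
contact_force: [-0.8, 0.7, 0.4]
width: 0.0212
gripper_force: 0.3
```

Call:
{"op": "apply_moves", "data": {"moves": [{"translation": [0.002, 0, 0], "roll": 0, "claw": -0.5}, {"translation": [0.004, 0, 0], "roll": 0, "claw": -0.5}, {"translation": [0.006, 0, 0], "roll": 0, "claw": -0.5}, {"translation": [0.008, 0, 0], "roll": 0, "claw": -0.5}]}}

```text
t: 8.03
eef_pos: [0.5276, 0.0661, 0.1797]
eef_rot: [-180.0, 0.0, -86.7]
contact_force: [0.3, 0.6, 0.1]
width: 0.0212
gripper_force: 0.4
```

Call:
{"op": "apply_moves", "data": {"moves": [{"translation": [0.002, 0, 0], "roll": 0, "claw": -0.5}, {"translation": [0.004, 0, 0], "roll": 0, "claw": -0.5}, {"translation": [0.006, 0, 0], "roll": 0, "claw": -0.5}]}}

```text
t: 8.28
eef_pos: [0.5278, 0.0631, 0.1797]
eef_rot: [-180.0, 0.0, -86.7]
contact_force: [-0.1, 0.6, 0.5]
width: 0.0214
gripper_force: 0.4
```

Call:
{"op": "apply_moves", "data": {"moves": [{"translation": [0.002, 0, 0], "roll": 0, "claw": -0.5}, {"translation": [0.004, 0, 0], "roll": 0, "claw": -0.5}, {"translation": [0.006, 0, 0], "roll": 0, "claw": -0.5}]}}

```text
t: 8.53
eef_pos: [0.528, 0.0601, 0.1797]
eef_rot: [-180.0, 0.0, -86.7]
contact_force: [0.2, 1.3, -0.3]
width: 0.0214
gripper_force: 0.5
```

Call:
{"op": "apply_moves", "data": {"moves": [{"translation": [0.002, 0, 0], "roll": 0, "claw": -0.5}, {"translation": [0.004, 0, 0], "roll": 0, "claw": -0.5}, {"translation": [0.006, 0, 0], "roll": 0, "claw": -0.5}]}}

```text
t: 8.78
eef_pos: [0.5281, 0.0571, 0.1797]
eef_rot: [-180.0, 0.0, -86.7]
contact_force: [-0.3, 0.4, 0.6]
width: 0.0216
gripper_force: 0.5
```

Call:
{"op": "apply_moves", "data": {"moves": [{"translation": [0.002, 0, 0], "roll": 0, "claw": -0.5}, {"translation": [0.004, 0, 0], "roll": 0, "claw": -0.5}, {"translation": [0.006, 0, 0], "roll": 0, "claw": -0.5}]}}

```text
t: 9.03
eef_pos: [0.5283, 0.0541, 0.1797]
eef_rot: [-180.0, 0.0, -86.7]
contact_force: [-0.9, -0.0, 1.3]
width: 0.0215
gripper_force: 0.5
```

Call:
{"op": "apply_moves", "data": {"moves": [{"translation": [0.002, 0, 0], "roll": 0, "claw": -0.5}, {"translation": [0.004, 0, 0], "roll": 0, "claw": -0.5}]}}

```text
t: 9.2
eef_pos: [0.5284, 0.0521, 0.1797]
eef_rot: [-180.0, 0.0, -86.7]
contact_force: [-0.4, 1.5, 1.4]
width: 0.0214
gripper_force: 0.5
```

Call:
{"op": "apply_moves", "data": {"moves": [{"translation": [0.002, 0, 0], "roll": 0, "claw": -0.5}, {"translation": [0.004, 0, 0], "roll": 0, "claw": -0.5}]}}

```text
t: 9.37
eef_pos: [0.5285, 0.0501, 0.1797]
eef_rot: [-180.0, 0.0, -86.7]
contact_force: [-0.1, 0.5, 1.2]
width: 0.021
gripper_force: 0.6
```

Call:
{"op": "apply_moves", "data": {"moves": [{"translation": [0.002, 0, 0], "roll": 0, "claw": -0.5}, {"translation": [0.004, 0, 0], "roll": 0, "claw": -0.5}]}}

```text
t: 9.53
eef_pos: [0.5287, 0.0481, 0.1797]
eef_rot: [-180.0, 0.0, -86.7]
contact_force: [-0.2, 0.8, 0.2]
width: 0.0214
gripper_force: 0.6
```

Call:
{"op": "apply_moves", "data": {"moves": [{"translation": [0.002, 0, 0], "roll": 0, "claw": -0.5}, {"translation": [0.004, 0, 0], "roll": 0, "claw": -0.5}]}}

```text
t: 9.7
eef_pos: [0.5288, 0.0462, 0.1797]
eef_rot: [-180.0, 0.0, -86.7]
contact_force: [0.4, 2.3, 1.0]
width: 0.0214
gripper_force: 0.9
```

Call:
{"op": "apply_moves", "data": {"moves": [{"translation": [0.002, 0, 0], "roll": 0, "claw": -0.5}, {"translation": [0.004, 0, 0], "roll": 0, "claw": -0.5}]}}

```text
t: 9.87
eef_pos: [0.5289, 0.0446, 0.1797]
eef_rot: [-180.0, 0.1, -86.8]
contact_force: [-1.0, 5.9, 1.6]
width: 0.0212
gripper_force: 3.1
```

```bash
python3 look.py w5; python3 - <<'E'
from h import *
a=vision.read_camera('side');cv2.imwrite('pics/s2.png',cv2.resize(a[150:290,190:360],None,fx=4.2,fy=4.2,interpolation=2))
E
```

```text
9.8667 [0.5289 0.0446 0.1797] [-1.7996e+02  6.0000e-02 -8.6750e+01] 0.02115425137753492 [-1.    5.85  1.63]
[[-0.998, -0.052, -0.017, 0.533], [-0.055, 0.943, 0.329, -0.04], [-0.001, 0.329, -0.944, 0.15], [0.0, 0.0, 0.0, 1.0]]
corner_pad 0.85 [251.2  46.5] [[ 0.5339 -0.0453  0.087 ]]
wedge mask 0.75 9038 [ 37.  71. 140.] poly px [[205, 155], [208, 246], [306, 245], [308, 161]] z0 [[0.5556, -0.0034], [0.5539, 0.0464], [0.5016, 0.0429], [0.5055, -0.0032]] z20 [[0.5525, -0.0083], [0.551, 0.0348], [0.5057, 0.0318], [0.5091, -0.0081]]
wedge mask 0.63 5418 [20. 46. 96.] poly px [[510, 194], [436, 249], [511, 332]] z0 [[0.402, 0.0082], [0.4316, 0.0414], [0.3735, 0.0944]] z20 [[0.4195, 0.0018], [0.4451, 0.0305], [0.3948, 0.0764]]
wedge mask 0.6 54164 [96. 76. 66.] poly px [[0, 0], [0, 138], [306, 161], [341, 148], [370, 0]] z0 [[0.6407, -0.0646], [0.6529, -0.0063], [0.5065, -0.0031], [0.4904, -0.0104], [0.4873, -0.073]] z20 [[0.6262, -0.0613], [0.6368, -0.0108], [0.51, -0.0081], [0.4961, -0.0144], [0.4934, -0.0686]]
corner_pad mask 0.76 31379 [77. 35. 17.] poly px [[142, 0], [151, 140], [338, 153], [366, 0]] z0 [[0.5512, -0.0506], [0.551, -0.0284], [0.517, -0.0279], [0.5161, -0.0525]] z20 [[0.5752, -0.0641], [0.5747, -0.0134], [0.497, -0.0122], [0.4948, -0.0685]]
```

View pics/s2.png

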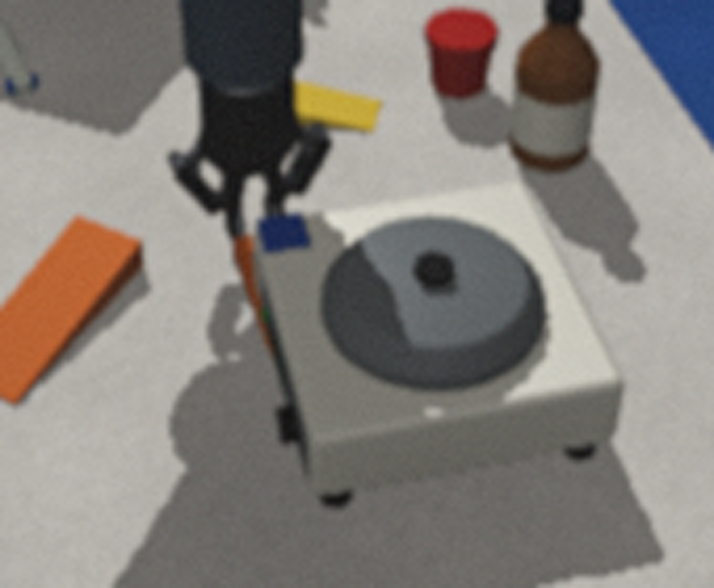

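The side crop shows the wedge under the pad's corner, with its side visible at (250,280), and the machine looks level. The push has risen to 5.9 N, so I push a little more.

Call:
{"op": "apply_moves", "data": {"moves": [{"translation": [0.001, 0, 0], "roll": 0, "claw": -0.5}, {"translation": [0.002, 0, 0], "roll": 0, "claw": -0.5}]}}

```text
t: 10.43
eef_pos: [0.529, 0.044, 0.1797]
eef_rot: [-180.0, 0.1, -86.7]
contact_force: [-1.5, 8.9, 1.6]
width: 0.0214
gripper_force: 4.4
```

Call:
{"op": "apply_moves", "data": {"moves": [{"translation": [-0.02, 0, 0], "roll": 0, "claw": -0.5}, {"translation": [-0.05, 0, 0], "roll": 0, "claw": -0.5}, {"translation": [-0.06, 0, -0.03], "roll": 0, "claw": -0.5}, {"translation": [-0.06, 0, -0.09], "roll": 0, "claw": -0.7}, {"translation": [-0.06, 0, -0.15], "roll": 0, "claw": -1}, {"translation": [-0.06, 0, -0.21], "roll": 0, "claw": -1}, {"translation": [-0.06, 0, -0.27], "roll": 0, "claw": -1}, {"translation": [0, 0, -0.28], "roll": 0, "claw": -1}, {"translation": [0.06, 0, -0.28], "roll": 0, "claw": -1}, {"translation": [0.12, 0, -0.28], "roll": 0, "claw": -1}, {"translation": [0.18, 0, -0.28], "roll": 0, "claw": -1}, {"translation": [0.18, 0, -0.25], "roll": 0, "claw": -1}, {"translation": [0.18, 0, -0.22], "roll": 0, "claw": -1}, {"translation": [0.18, 0, -0.2], "roll": 0, "claw": -1}, {"translation": [0.18, 0, -0.2], "roll": 0, "claw": -1}, {"translation": [0.18, 0, -0.2], "roll": 0, "claw": -1}]}}

```text
t: 11.77
eef_pos: [0.5339, -0.0465, 0.2794]
eef_rot: [179.9, -0.1, -86.7]
contact_force: [0.3, -0.4, 0.1]
width: -0.0
gripper_force: 0.0
```

```bash
python3 - <<'E'
from h import *
s=state();print(s['eef_pos'],s['width'])
for c in ('top','side'):
  a=vision.read_camera(c)
  for n,z in (('corner_pad',.087),('wedge',0),('centrifuge',0)):
    for r in vision.place_of(c,n): print(c,n,round(r['p'],2),ray(c,r['position'],z).round(4))
  if c=='side': cv2.imwrite('pics/s3.png',cv2.resize(a[150:290,190:360],None,fx=4.2,fy=4.2,interpolation=2))
E
```

```text
[ 0.53389989 -0.04650235  0.27936122] -3.3222117030295666e-05
top wedge 0.74 [[0.3542 0.0073 0.    ]]
top wedge 0.7 [[0.6284 0.2125 0.    ]]
top centrifuge 0.62 [[ 0.6184 -0.1518  0.    ]]
side corner_pad 0.58 [[ 0.5389 -0.0471  0.087 ]]
side wedge 0.8 [[ 0.3504 -0.0026  0.    ]]
side wedge 0.62 [[ 0.5299 -0.0246 -0.    ]]
side wedge 0.5 [[ 0.6099  0.1964 -0.    ]]
side centrifuge 0.64 [[ 0.6233 -0.1368 -0.    ]]
side centrifuge 0.62 [[ 0.5347 -0.0249  0.    ]]
```

View pics/s3.png

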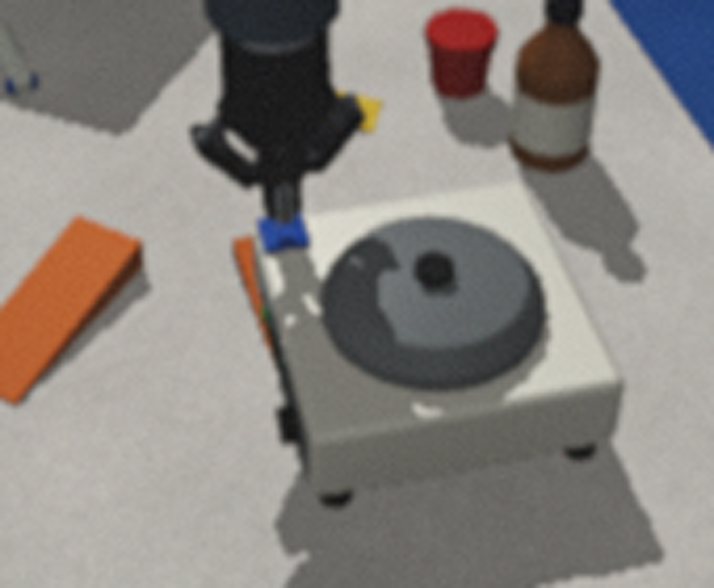

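The crop shows the shut fingertips just above the blue pad at (283,225), with the wedge in place. Next is the press: tip contact is expected at a TCP height of about 0.266 m.

Call:
{"op": "apply_moves", "data": {"moves": [{"translation": [0, 0, 0.008], "roll": 0, "claw": -1}, {"translation": [0, 0, 0.016], "roll": 0, "claw": -1}, {"translation": [0, 0, 0.022], "roll": 0, "claw": -1}, {"translation": [0, 0, 0.025], "roll": 0, "claw": -1}, {"translation": [0, 0, 0.027], "roll": 0, "claw": -1}]}}

```text
t: 12.58
eef_pos: [0.5338, -0.0466, 0.2664]
eef_rot: [179.9, -0.0, -86.7]
contact_force: [-5.2, 2.2, 11.3]
width: 0.0001
gripper_force: 5.7
```

Call:
{"op": "apply_moves", "data": {"moves": [{"translation": [0, 0, 0.002], "roll": 0, "claw": -1}, {"translation": [0, 0, 0.002], "roll": 0, "claw": -1}]}}

```text
t: 12.75
eef_pos: [0.5337, -0.0466, 0.2664]
eef_rot: [180.0, -0.0, -86.7]
contact_force: [-6.1, 1.8, 10.4]
width: -0.0002
gripper_force: 5.4
```

Call:
{"op": "apply_moves", "data": {"moves": [{"translation": [0, 0, 0], "roll": 0, "claw": -1}, {"translation": [0, 0, 0], "roll": 0, "claw": -1}, {"translation": [0, 0, 0], "roll": 0, "claw": -1}, {"translation": [0, 0, 0], "roll": 0, "claw": -1}, {"translation": [0, 0, 0], "roll": 0, "claw": -1}]}}

```text
t: 13.17
eef_pos: [0.5336, -0.0466, 0.2664]
eef_rot: [180.0, -0.0, -86.7]
contact_force: [-5.6, 1.7, 10.8]
width: 0.0001
gripper_force: 5.3
```

```bash
python3 - <<'E'
from h import *
s=state();print(s['eef_pos'],s['contact_force'])
a=vision.read_camera('side')
for n,z in (('wedge',0),('centrifuge',0),('corner_pad',.087)):
    for r in vision.place_of('side',n): print(n,round(r['p'],2),ray('side',r['position'],z).round(4))
cv2.imwrite('pics/s4.png',cv2.resize(a[150:290,190:360],None,fx=4.2,fy=4.2,interpolation=2))
b=cv2.imread('pics/s3.png').astype(int);c=cv2.imread('pics/s4.png').astype(int)
d=np.abs(b-c).max(2);print('diff in right/front part of housing',d[380:520,300:640].mean(),d[380:520,300:640].max())
E
```

```text
[ 0.5336109  -0.04663459  0.26640357] [-5.60820351  1.67041983 10.81416063]
wedge 0.68 [[ 0.3549 -0.017   0.    ]]
wedge 0.49 [[0.6134 0.1942 0.    ]]
wedge 0.46 [[ 0.5333 -0.0201  0.    ]]
centrifuge 0.96 [[ 0.6191 -0.1409  0.    ]]
corner_pad 0.39 [[ 0.5302 -0.0539  0.087 ]]
diff in right/front part of housing 2.4547689075630252 75
```

Call:
{"op": "apply_moves", "data": {"moves": [{"translation": [0, 0, -0.01], "roll": 0, "claw": -1}, {"translation": [0, 0, -0.04], "roll": 0, "claw": -1}, {"translation": [0, 0, -0.1], "roll": 0, "claw": -1}, {"translation": [0, 0, -0.16], "roll": 0, "claw": -1}, {"translation": [-0.06, 0, -0.22], "roll": 0, "claw": -1}, {"translation": [-0.14, 0, -0.26], "roll": 0, "claw": -1}, {"translation": [-0.22, 0, -0.26], "roll": 0, "claw": -1}, {"translation": [-0.3, 0, -0.26], "roll": 0, "claw": -1}, {"translation": [-0.3, 0, -0.26], "roll": 0, "claw": -1}, {"translation": [-0.3, 0, -0.26], "roll": 0, "claw": -1}, {"translation": [-0.3, 0, -0.26], "roll": 0, "claw": -1}, {"translation": [-0.3, 0, -0.26], "roll": 0, "claw": -1}]}}

```text
t: 14.37
eef_pos: [0.5256, 0.1023, 0.3951]
eef_rot: [180.0, -0.0, -86.8]
contact_force: [-0.5, 0.2, -0.0]
width: 0.0001
gripper_force: 0.0
```

```bash
python3 - <<'E'
from h import *
s=state();print(s['t'],s['eef_pos'],s['contact_force'])
a=vision.read_camera('side');t=vision.read_camera('top')
cv2.imwrite('pics/s5.png',np.hstack([cv2.resize(a[170:270,200:340],(400,286),interpolation=2),cv2.resize(t[140:240,210:350],(400,286),interpolation=2)]))
for c in('side','top'):
  for r in vision.masks_of(c,'wedge'): print(c,round(r['p'],2),r['region'].sum(),cv2.minAreaRect(ray(c,np.argwhere(r['region'])[:,::-1],.012)[:,:2].astype(np.float32)))
  for r in vision.place_of(c,'centrifuge'): print(c,ray(c,r['position'],0).round(4))
E
```

```text
14.3667 [0.52558119 0.10228252 0.39507603] [-0.4809382   0.19578128 -0.03798801]
side 0.68 924 ((0.35170233249664307, 0.006139300763607025), (0.19293886423110962, 0.08171547204256058), 47.43186569213867)
side 0.54 31 ((0.5094765424728394, 0.0007770732045173645), (0.07445143163204193, 0.008379536680877209), 84.40493774414062)
side [[ 0.6146 -0.15    0.    ]]
top 0.79 221 ((0.5316614508628845, 0.002783358097076416), (0.046732764691114426, 0.06255896389484406), 4.374927043914795)
top 0.69 884 ((0.35216018557548523, 0.0012134909629821777), (0.17025062441825867, 0.06529588997364044), 47.86753845214844)
top [[ 0.6201 -0.1394  0.    ]]
```

View pics/s5.png

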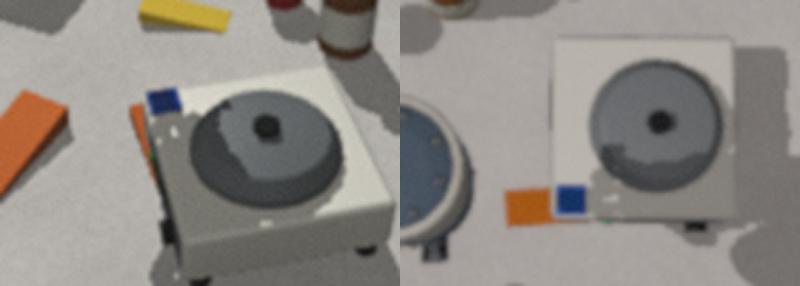

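The wedge is still under the corner and in line with the pad (right half: wedge at (530,206), pad at (571,199)). The machine is level and in place, and the arm is clear.

```bash
python3 -c "
from rig import job;print(job.job_done())"
```

```text
the job is handed in; nothing more can be done
None
```

The orange wedge is under the red foot (pushed until it resisted with about 9 N), the blue pad held about 11 N without dipping, the arm is clear and the job is handed in at about 14 s; the hand-in returned no verdict.

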